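# Swap the cell on a sloping battery tester

## Task

First clear the red spent cell off the tester's sloping cradle into the orange tray. Then lift the lowest green cell off the chute by its ends, so that the next one rolls down to the stop, park it in the little aluminium V-rest and let go, and take it again across its middle. Lay it gently on the cradle with its yellow-banded plus end uphill and its other end home against the low stop, leaving the other cells on the chute and not disturbing the car, bottle and cup.

Things in the scene. Friction and masses are not known exactly. Their poses are not given: they have to be found in the camera images.
- fresh0_center (a point): The fresh cell to load: green battery cell, a solid cylinder 33 mm in diameter and 64 mm long, about 140 g, flat ends, a yellow band at its plus end. It starts lowest on the chute, touching the stop, lying across the chute with its plus end to the chute's left (+y). Origin at the cell's centre; its x axis runs along the cell towards the plus end.
- fresh0_plus (a point): Centre of the plus end face of that fresh cell, 32 mm from its centre.
- fresh1_center (a point): The next green fresh cell (same size), touching the first one uphill; it rolls down to the stop once the first is lifted out. Origin at the cell's centre; its x axis runs along the cell towards the plus end.
- fresh2_center (a point): The third green fresh cell on the chute. Origin at the cell's centre; its x axis runs along the cell towards the plus end.
- fresh3_center (a point): The fourth, uppermost green fresh cell on the chute. Origin at the cell's centre; its x axis runs along the cell towards the plus end.
- spent_center (a point): The spent cell: red battery cell, a solid cylinder 33 mm in diameter and 64 mm long, about 140 g, flat ends, a yellow band at its plus end. It starts on the tester's cradle, plus end uphill, and goes into the orange tray. Origin at the cell's centre; its x axis runs along the cell towards the plus end.
- chute_stop (a point): Where the centre of the cell at the chute's stop lies, 75 mm above the table. The chute's floor climbs 12 degrees towards this frame's +x; z is up, y level across the chute. The lowest cell can be gripped only by its two end faces (64 mm apart): the stop plate is in front of it and the next cell touches it behind.
- chute: Fixed white and orange gravity chute, 190 mm long, 80 mm wide; origin on the table under the stop point, axes as chute_stop. At the stop its floor is 40 mm wide, so the lowest cell overhangs 12 mm at each end. The orange stop plate, 40 mm wide, rises 11 mm above that cell's centre. Side walls, 37 mm either side of the middle and lower than the cells' tops, begin 42 mm uphill of the stop point.
- rest_seat (a point): Where a cell's centre lies when parked midway in the small V-rest, 55 mm above the table. The rest is a fixed aluminium V, 36 mm long along this frame's x (level) and 28 mm wide, on a blue foot 60 x 50 mm; a cell lies in it along x, its ends overhanging 14 mm each, and can be gripped by its ends or across its diameter. Either end may face +x.
- cradle_seat (a point): Where a cell's centre lies when fully home on the tester's sloping cradle, 115 mm above the table. The frame's x runs along the cradle uphill (15 degrees above level), z is square to the slope, y level. The cell lies along x; the black low stop's face is 32 mm downhill of this point, the red upper stop's 44 mm uphill. A cell stays by friction where it is laid; it does not slide down by itself.
- cradle: The cradle: a fixed narrow black V, 28 mm wide, with a 26 mm wide stop plate at each end rising 10 mm above the cell's axis; origin and axes as cradle_seat. A cell has 12 mm to spare between the stops, too little for fingers at its ends, so cells are laid in and taken out gripped across their diameter.
- tester: The fixed grey battery tester, a box 105 x 75 x 34 mm, with the cradle on a thin post above it. Origin on the table under the cradle's seat point, x towards the uphill side, z up.
- tray_in (a point): Centre of the inner floor of the orange tray for used cells, fixed, 130 x 130 mm outside, walls 4 mm thick and 28 mm high, the floor 4 mm above the table. x and y run along its sides, z up.
- car: Bystander: small loose blue and white robot car on four black wheels, 90 x 62 x 53 mm high. Origin at the table under its middle, x to its front.
- bottle: Bystander: loose blue bottle, 60 mm in diameter, 150 mm high. Origin under its middle, z up.
- mug: Bystander: loose white cup, 72 mm in diameter, 85 mm high. Origin under its middle, z up.

How it is judged:
By the outcome, as a careful person would: the job done as asked, in the order asked, and still so for the second after the job is handed in, with the robot touching nothing.
It also fails if it takes over 70 s, if anything falls off the work surface, if the arm or the gripper's body presses on something with over 40 N, if the wrist force passes 120 N, or if a joint passes its speed limit or range.

## Robot

A 6-joint arm with a two-finger parallel gripper is mounted at the origin on the work surface. World frame = base frame: x ahead of the robot, y to its left, z up, the work surface at z = 0. Lengths are in mm, angles in rad, forces in N, time in s.
With the tool pointing down it reaches from about 275 to 750 mm from the base axis. Payload 10.2 kg.
Tool frame: the origin (TCP) lies where the fingers leave the gripper's body, on its centre line; the fingertips stand 73 mm ahead of it and the grasp point (between the pads) lies 54 mm ahead of it; z points along the fingers, y is the line along which they close (so a half turn about z gives the same grasp; the last joint's range is limited). The gripper opens to 85 mm and grips with 20 to 120 N. Pads are 22 mm wide; open, the fingers measure 114 mm over their backs; the gripper's body (76 mm by 85 mm) begins 54 mm behind the grasp point. The pads swing forward as they close: fully open they stand 13 mm farther back than shut.
Start: joints at [-1.437, 0.313, 1.498, -0, 1.331, -0.223], TCP at [183.358, -491.947, 303.894] pointing down, gripper open.
Joint ranges: [-2.94, 2.94], [-0.97, 2.17], [0.19, 2.56], [-1.23, 4.37], [0.02, 3.11], [-2.88, 2.88]. Speed limits (rad/s): [2.39, 2.39, 3.01, 3.14, 3.14, 3.14].

## Interface

Orientations are given as a unit quaternion [w, x, y, z].
In Python, from rig import ctrl gives the robot as it stands.
- The arm moves only by the shell command python3 -m creep 'ROWS' [OPENING] [FORCE]. ROWS is JSON, a list that holds one entry, the list of rows, each a list of 6 numbers: the shift along the world's x, y, z in units of 25 mm (1.0 is 25 mm), then the turn, a rotation vector about the world's x, y, z in units of 5 degrees (1.0 is 5 degrees). In form: [[[x, y, z, ax, ay, az], ...]]. A call has 1 to 20 rows; each row is the pose to reach, as a shift and turn from the pose commanded when the call began; what a row does not reach only later rows make up. A row lasts 1/12 s, in which the tool goes at most 41.7 mm and 7.16 degrees, less where a joint would pass 70% of its speed; a pose out of reach is approached as far as the arm can. A call with a gripper value outside its range is refused whole. OPENING is the finger opening in mm, from 0 to 85.4, set as the call begins (- or left out, the last holds). The fingers move at their own pace and stop on an object; FORCE is the grip in N (left out, the last holds). Time passes only in rows, so rows that repeat a pose let the fingers close. It gives the time, the measured TCP pose, the force, the opening and the grip force at its end, in the units of the state.
- ctrl.sense(): the state, without advancing time (a new reading comes with each control period).
- ctrl.capture(name): name is "side" or "top"; returns a dict with "image" (420x560x3 uint8, red, green, blue), "fx", "fy", "cx", "cy" (pixels), "k1" (the pictures are not rectified: a ray, as slopes to the right and down, at radius r is drawn at 1 + k1 r^2 times it, then the intrinsics apply), "R" (3x3) and "t" (3): a world point X has camera coordinates R X + t. Camera axes: x right, y down, z forward; pixel columns grow to the right and rows downward; lengths in mm; the calibration is good to about 2 mm. A picture is of the moment at which its call begins. There is no depth.
- ctrl.finish_job(): hands the job in; it is judged then, once.
The state is a dict: "time_s": time; "joints": joint angles; "dq": joint speeds; "tau": joint torques, N m; "eef_pos": TCP position; "ee_rot": TCP orientation; "force": force on the tool from outside, world axes, zero at the start; "wrist_torque": the same for the moment, N m; "grip_width": opening from 0.0 (shut) to 1.0 (fully open); "grip_force": force on a finger pad.
Only numpy, scipy, OpenCV 4.12 (cv2) and the standard library are available. Lean on these libraries where they do the work, as an engineer would, in place of code of your own. Each camera call takes 0.05 s, during which the arm holds its last target. There are 200 camera calls.

## Working session

There is one attempt and no reset: what is moved stays moved. The work goes in short steps, Python scripts to look and compute and a shell command to move; the robot and the scene stay as the last step left them, time stands still between calls to the robot, and variables do not carry over. Pictures are saved under pics/ and viewed, at most 10 in all, crops included, and the job is handed in when it is done.

```bash
mkdir -p pics; ls; python3 - <<'E'
from rig import ctrl
import cv2,pickle
s=ctrl.sense();print({k:s[k] for k in('time_s','eef_pos','ee_rot','grip_width')})
for n in('side','top'):
    c=ctrl.capture(n);pickle.dump(c,open(f'pics/{n}0.pkl','wb'))
    cv2.imwrite(f'pics/{n}0.png',c['image'][:,:,::-1]);print(n,{k:c[k] for k in c if k!='image'})
E
```

```text
pics
{'time_s': 0.0, 'eef_pos': array([ 183.34090377, -491.78781078,  303.34143255]), 'ee_rot': array([-6.25748717e-04,  9.84130975e-01,  1.77442474e-01,  2.84267438e-05]), 'grip_width': 1.0010452015665448}
side {'fx': 451.4985751120293, 'fy': 451.4985751120293, 'cx': 282.69731167358583, 'cy': 212.28260527695505, 'k1': 0.021808741342639805, 'R': array([[-0.94682408, -0.3212043 , -0.01876079],
       [-0.19165995,  0.60987596, -0.76897189],
       [ 0.25843883, -0.72448541, -0.63900725]]), 't': array([ 508.57205756,  200.17156299, 1148.18896787])}
top {'fx': 469.3646839263268, 'fy': 469.3646839263268, 'cx': 279.4656739167693, 'cy': 201.86322274866765, 'k1': 0.005549314546210393, 'R': array([[-0.02402689, -0.99971059,  0.00120476],
       [-0.99826199,  0.02392717, -0.05385619],
       [ 0.05381178, -0.00249667, -0.99854798]]), 't': array([  -7.42850246,  569.19201608, 1308.94988317])}
```

View pics/side0.png

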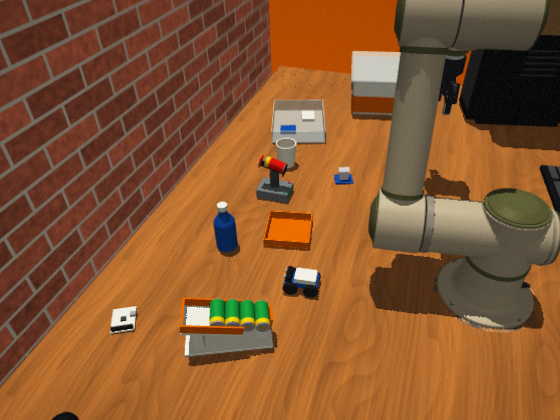

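View pics/top0.png

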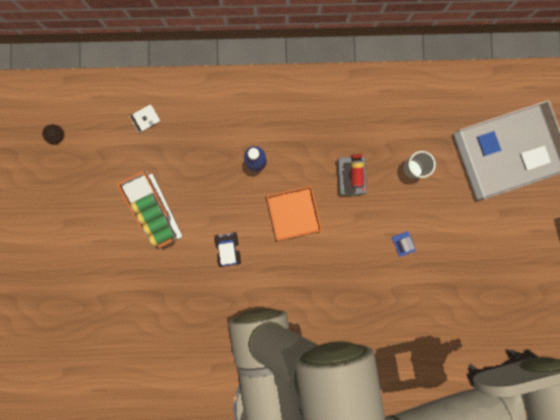

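The side view shows the chute at (230,325), the tray at (290,230), the tester at (274,175) and the rest at (344,177). In the top view the chute is at (150,210), the red cell at (357,175), the tray at (293,214), the rest at (404,244), the car at (227,250), the bottle at (255,158) and the cup at (420,165). I'll zoom in for accurate pixels.

```bash
cat > h.py <<'E'
import numpy as np,cv2,pickle
def K(c): return np.array([[c['fx'],0,c['cx']],[0,c['fy'],c['cy']],[0,0,1]]),np.array([c['k1'],0,0,0,0])
def ray(c,p):
    k,d=K(c);u=cv2.undistortPoints(np.array([[p]],float),k,d).ravel()
    R,t=c['R'],c['t'];return -R.T@t,R.T@np.array([*u,1])
def atz(c,p,z):
    o,d=ray(c,p);return o+d*(z-o[2])/d[2]
def tri(cs,ps):
    A=[];b=[]
    for c,p in zip(cs,ps):
        o,d=ray(c,p);d=d/np.linalg.norm(d);P=np.eye(3)-np.outer(d,d);A.append(P);b.append(P@o)
    A=np.vstack(A);b=np.hstack(b);x=np.linalg.lstsq(A,b,rcond=None)[0];return x,np.linalg.norm(A@x-b)
def proj(c,X):
    k,d=K(c);return cv2.projectPoints(np.array(X,float).reshape(-1,1,3),cv2.Rodrigues(c['R'])[0],c['t'],k,d)[0].reshape(-1,2)
def crop(c,cx,cy,w,h,s): return cv2.resize(c['image'][cy-h//2:cy+h//2,cx-w//2:cx+w//2,::-1],None,fx=s,fy=s,interpolation=cv2.INTER_CUBIC)
E
python3 - <<'E'
from h import *
t=pickle.load(open('pics/top0.pkl','rb'));s=pickle.load(open('pics/side0.pkl','rb'))
a=np.hstack([crop(t,150,210,80,100,3),crop(t,357,175,80,100,3),crop(t,404,244,80,100,3)])
b=np.hstack([crop(s,230,325,120,90,3),crop(s,274,175,80,90,3),crop(s,344,177,40,90,3)])
cv2.imwrite('pics/z0.png',np.vstack([a,b]))
E
```

```text
(no output)
```

View pics/z0.png

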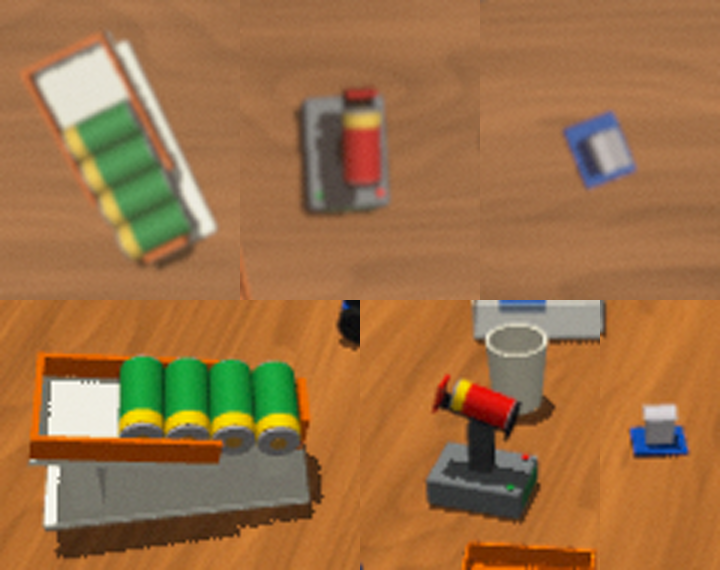

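The crops show the four cells clearly with yellow ends at the chute's +y. The red cell has its yellow end up the page, which is +x, and the rest is at crop 3 (605,150). I'll fit cylinder models to the colour masks in both cameras.

```bash
cat >> h.py <<'E'
from scipy.optimize import minimize
def cyl(c,a,r=16.5,L=32,n=24):
    a=np.array(a)/np.linalg.norm(a);u=np.cross(a,[.3,.2,.9]);u/=np.linalg.norm(u);v=np.cross(a,u);th=np.linspace(0,2*np.pi,n)
    ring=r*(np.outer(np.cos(th),u)+np.outer(np.sin(th),v));return np.vstack([c+ring+L*a,c+ring-L*a])
def mask(c,win,cond):
    x,y,w,h=win;m=cv2.resize(c['image'][y:y+h,x:x+w],None,fx=4,fy=4,interpolation=cv2.INTER_LINEAR).astype(int)
    return cond(m[...,0],m[...,1],m[...,2])
def render(c,win,hulls):
    x,y,w,h=win;m=np.zeros((4*h,4*w),np.uint8)
    for X in hulls:
        p=(proj(c,X)-[x-.5,y-.5])*4-.5;cv2.fillConvexPoly(m,cv2.convexHull(np.round(p*16).astype(np.int32)),1,shift=4)
    return m>0
def fit(views,model,x0,step):
    def cost(q):
        H=model(q);s=0
        for c,win,mk in views:
            m=render(c,win,H);s+=1-(m&mk).sum()/max(1,(m|mk).sum())
        return s
    x0=np.array(x0,float);sim=np.vstack([x0]+[x0+np.eye(len(x0))[i]*step[i] for i in range(len(x0))])
    r=minimize(cost,x0,method='Nelder-Mead',options=dict(initial_simplex=sim,maxiter=300));return r.x,r.fun
green=lambda r,g,b:((g>r*1.15)&(g>b*1.3)&(g>50))|((r>130)&(g>.72*r)&(b<.55*g))
red=lambda r,g,b:((r>2.6*g)&(r>2.6*b)&(r>150))|((r>130)&(g>.72*r)&(b<.55*g))
blue=lambda r,g,b:(b>1.6*r)&(b>60)
E
python3 - <<'E'
from h import *
t=pickle.load(open('pics/top0.pkl','rb'));s=pickle.load(open('pics/side0.pkl','rb'))
o=[]
def show(v): o.append([ (m[::2,::2]*255).astype(np.uint8) for _,_,m in v])
def chute(q,n=4):
    x,y,w=q[0],q[1],q[2]/57.3;u=np.array([np.cos(w),np.sin(w),0]);a=np.array([-np.sin(w),np.cos(w),0])
    return [cyl(np.array([x,y,75])+i*33*(np.cos(.2094)*u+[0,0,np.sin(.2094)]),a) for i in range(n)]
w1,w2=(110,170,80,90),(170,285,120,70)
V=[(t,w1,mask(t,w1,green)),(s,w2,mask(s,w2,green))]
g=atz(t,(163,237),75);print('chute guess',g)
for v in (V,V[:1],V[1:]): print(fit(v,chute,[g[0],g[1],25],[15,15,8]))
def crad(q):
    w=q[2]/57.3;a=np.array([np.cos(w)*np.cos(.2618),np.sin(w)*np.cos(.2618),np.sin(.2618)])
    return [cyl(np.array([q[0],q[1],115]),a)]
w1,w2=(330,140,60,65),(248,147,45,40)
U=[(t,w1,mask(t,w1,red)),(s,w2,mask(s,w2,red))]
g=atz(t,(357,175),115);print('cradle guess',g)
for v in (U,U[:1],U[1:]): print(fit(v,crad,[g[0],g[1],0],[15,15,8]))
# tray outer, rest foot
for nm,w,f,z in(('tray',(255,175,80,75),lambda r,g,b:(r>190)&(b<60)&(g<130),16),('foot',(380,220,50,50),blue,8)):
    m=mask(t,w,f);c=cv2.findContours(m.astype(np.uint8),0,2)[0];c=max(c,key=cv2.contourArea)
    r=cv2.boxPoints(cv2.minAreaRect(c));P=np.array([atz(t,((p+.5)/4-.5+[w[0],w[1]]),z) for p in r]);print(nm,P.mean(0),np.linalg.norm(np.diff(P,axis=0),axis=1),np.degrees(np.arctan2(*(P[1]-P[0])[[1,0]])),P[:,:2].round())
P=atz(t,(364+605/3,194+150/3),46);print('V top',P,'side', proj(s,[P])[0],'expected ~',(324+60/3,132+105/3+5))
for n,p in(('car',(227,250)),('bottle',(255,160)),('cup',(418,167))):print(n,atz(t,p,50 if n!='bottle' else 75)[:2].round())
d=[cv2.resize(m,(320,260),interpolation=0) for v in(V,U) for m in[(x[2]*255).astype(np.uint8) for x in v]]
cv2.imwrite('pics/m.png',np.vstack([np.hstack(d[:2]),np.hstack(d[2:])]))
E
```

```text
chute guess [478.78800491 293.55071702  75.        ]
(array([485.83275462, 294.52710995,  26.66854925]), np.float64(0.49877578339503603))
(array([480.97005652, 296.14277457,  25.11775723]), np.float64(0.20230015082956254))
(array([491.14030215, 285.28231175,  24.96318725]), np.float64(0.2780114459077432))
cradle guess [ 628.99976765 -225.37401557  115.        ]
(array([ 638.3150207 , -229.70001106,    7.87347523]), np.float64(0.9548692753525454))
(array([ 632.41730657, -224.47632724,   -2.97034445]), np.float64(0.49475777295733914))
(array([ 640.5414757 , -243.90727248,    9.65086049]), np.float64(0.45042417815482505))Traceback (most recent call last):
  File "<stdin>", line 21, in <module>
ValueError: max() iterable argument is empty
```

```bash
python3 - <<'E'
from h import *
t=pickle.load(open('pics/top0.pkl','rb'));s=pickle.load(open('pics/side0.pkl','rb'))
for n,c,p in [('tray',t,(293,214)),('green',t,(150,220)),('yel',t,(135,206)),('red',t,(357,180)),('redshade',t,(361,182)),('yel2',t,(357,165)),('stop',t,(357,157)),('foot',t,(404,234)),('wood',t,(300,270)),('orange rim',t,(125,185)),('sred',s,(271,163)),('sreddark',s,(285,168)),('syel',s,(266,161)),('sgreen',s,(217,310)),('sgreentop',s,(217,301)),('end',s,(247,427//3+284)),('orangewall',s,(200,330)),('rstop',s,(262,158)),('wood',s,(250,190))]:print(n,c['image'][p[1],p[0]])
E
```

```text
tray [233 143  83]
green [ 69 100  59]
yel [226 196  91]
red [190  59  49]
redshade [192  58  50]
yel2 [225 189  85]
stop [136  47  38]
foot [ 77 100 161]
wood [157 108  72]
orange rim [221 217 198]
sred [186  21  19]
sreddark [15 16 15]
syel [199 163  16]
sgreen [ 20 162  59]
sgreentop [ 21 164  60]Traceback (most recent call last):
  File "<stdin>", line 3, in <module>
IndexError: index 426 is out of bounds for axis 0 with size 420
```

```bash
cat >> h.py <<'E'
yel=lambda r,g,b:(r>130)&(g>.75*r)&(b<.6*g)
green=lambda r,g,b:((g>r*1.15)&(g>b*1.15)&(g>50))|yel(r,g,b)
red=lambda r,g,b:((r>2.4*g)&(r>2.4*b)&(r>155))|yel(r,g,b)
blue=lambda r,g,b:(b>1.4*r)&(b>60)
def chute(q,n=4):
    x,y,w=q[0],q[1],q[2]/57.3;u=np.array([np.cos(w),np.sin(w),0]);a=np.array([-np.sin(w),np.cos(w),0])
    return [cyl(np.array([x,y,75])+i*33*(np.cos(.2094)*u+[0,0,np.sin(.2094)]),a) for i in range(n)]
def crad(q):
    w=q[2]/57.3;a=np.array([np.cos(w)*np.cos(.2618),np.sin(w)*np.cos(.2618),np.sin(.2618)])
    return [cyl(np.array([q[0],q[1],115]),a)]
E
python3 - <<'E'
from h import *
t=pickle.load(open('pics/top0.pkl','rb'));s=pickle.load(open('pics/side0.pkl','rb'))
print('cams',-t['R'].T@t['t'],-s['R'].T@s['t'])
D=[]
def run(name,model,w1,w2,f,x0):
    V=[(t,w1,mask(t,w1,f)),(s,w2,mask(s,w2,f))]
    for v in (V,V[:1],V[1:]):
        q,e=fit(v,model,x0,[15,15,8]);print(name,q.round(1),round(e,3))
        if v is V:qq=q
    for c,w,m in V:
        r=render(c,w,model(qq));D.append(cv2.resize(np.dstack([m*255,r*255,m*0]).astype(np.uint8),(380,290),interpolation=0))
g=atz(t,(163,237),75);run('chute',chute,(110,170,80,90),(170,285,120,70),green,[g[0],g[1],25])
g=atz(t,(357,175),115);run('cradle',crad,(330,140,60,65),(248,147,45,40),red,[g[0],g[1],0])
for nm,w,f,z in(('tray',(255,175,80,75),lambda r,g,b:(r>200)&(b<120)&(g<170),16),('foot',(380,220,50,50),blue,8)):
    m=mask(t,w,f);c=cv2.findContours(m.astype(np.uint8),0,2)[0];c=max(c,key=cv2.contourArea)
    r=cv2.boxPoints(cv2.minAreaRect(c));P=np.array([atz(t,((p+.5)/4-.5+[w[0],w[1]]),z) for p in r]);print(nm,P.mean(0).round(1),np.linalg.norm(np.diff(P,axis=0),axis=1).round(),np.degrees(np.arctan2(*(P[1]-P[0])[[1,0]])).round(1),P[:,:2].round().tolist())
P=atz(t,(364+125/3,194+150/3),46);print('V top',P,'side', proj(s,[P])[0],'expected ~',(324+60/3,132+105/3+4))
for n,p in(('car',(227,250)),('bottle',(255,160)),('cup',(418,167))):print(n,atz(t,p,50 if n!='bottle' else 75)[:2].round())
cv2.imwrite('pics/m.png',np.vstack([np.hstack(D[:2]),np.hstack(D[2:])]))
E
```

```text
cams [ 497.58734559  -17.77749383 1337.71272129] [223.15652798 873.12185874 897.1685918 ]
chute [485.3 295.6  26. ] 0.475
chute [481.  296.2  25.1] 0.176
chute [491.  285.7  25. ] 0.276
cradle [ 637.2 -228.7    1.7] 0.953
cradle [ 635.6 -227.1    1. ] 0.469
cradle [ 640.1 -241.2    8.5] 0.461
tray [533.9 -57.7  16. ] [121. 122. 120.] -78.7 [[582.0, 14.0], [606.0, -105.0], [486.0, -129.0], [462.0, -11.0]]
foot [ 443.  -367.9    8. ] [47. 57. 47.] -70.5 [[462.0, -336.0], [478.0, -381.0], [424.0, -399.0], [408.0, -355.0]]
V top [ 443.21263395 -364.22566508   46.        ] side [344.57114535 169.35085262] expected ~ (344.0, 171.0)
car [439. 125.]
bottle [681.  43.]
cup [ 654. -405.]
```

View pics/m.png

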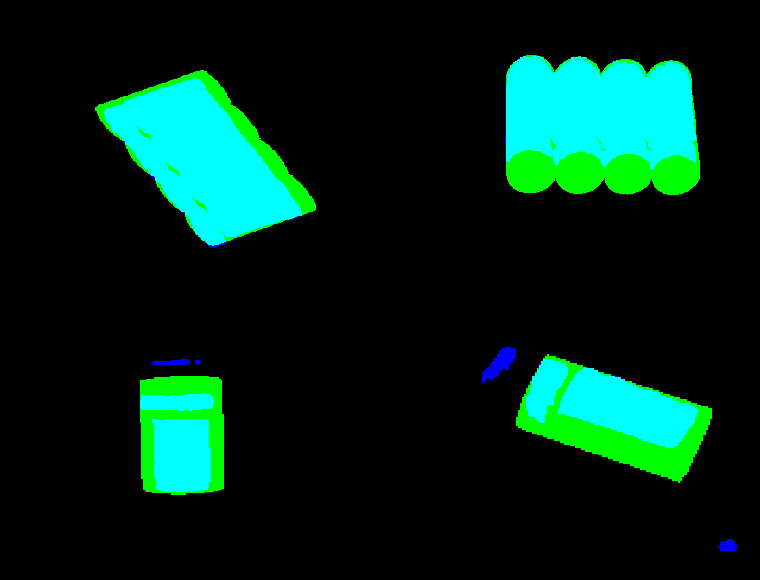

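The masks overlay well on the chute, but the red mask misses the cell's shaded sides. I'll redo the cradle and rest with looser colours.

```bash
cat >> h.py <<'E'
def big(m):
    m=cv2.morphologyEx(m.astype(np.uint8),cv2.MORPH_CLOSE,np.ones((9,9)));n,l,st,_=cv2.connectedComponentsWithStats(m);return l==1+np.argmax(st[1:,4])
red=lambda r,g,b:big(((r>1.9*g)&(r>1.9*b)&(r>30))|((r>90)&(g>.72*r)&(b<.7*g)))
E
python3 - <<'E'
from h import *
t=pickle.load(open('pics/top0.pkl','rb'));s=pickle.load(open('pics/side0.pkl','rb'))
D=[]
w1,w2=(330,140,60,65),(248,147,45,40)
V=[(t,w1,mask(t,w1,red)),(s,w2,mask(s,w2,red))]
for v in (V,V[:1],V[1:]):
    q,e=fit(v,crad,[634,-228,2],[12,12,8]);print(q.round(1),round(e,3))
    if v is V:qq=q
for c,w,m in V:
    r=render(c,w,crad(qq));y=w
    im=cv2.resize(c['image'][w[1]:w[1]+w[3],w[0]:w[0]+w[2],::-1],None,fx=4,fy=4)
    for mm,col in((m,(255,255,0)),(r,(0,255,0))):
        cv2.drawContours(im,cv2.findContours(mm.astype(np.uint8),0,2)[0],-1,col,1)
    D.append(cv2.resize(im,(390,300)))
cv2.imwrite('pics/m2.png',np.hstack(D))
E
```

```text
[ 6.362e+02 -2.256e+02 -2.000e-01] 0.455
[ 6.343e+02 -2.253e+02  2.000e-01] 0.152
[ 6.418e+02 -2.291e+02  4.000e-01] 0.262
```

View pics/m2.png

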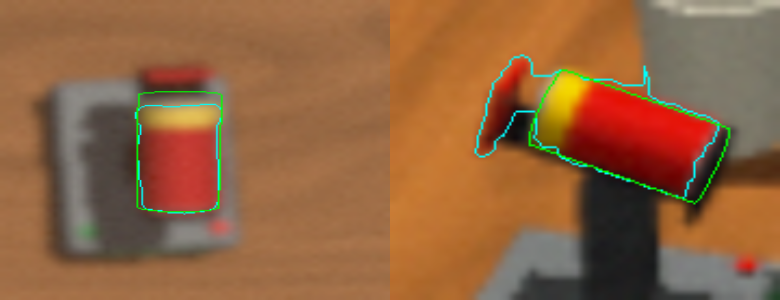

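The red cell centre fits at about (635.5, -226, 115) with yaw 0, which agrees with the 115 mm seat height. The rest is at (443, -366) with yaw 18.4°, and the chute stop at (484, 296) with yaw 25.5°. Next I need a shift calculator.

```bash
cat > to.py <<'E'
import sys,numpy as np
from scipy.spatial.transform import Rotation as Ro
from rig import ctrl
# usage: to.py x y z(grasp point) yclose_deg [tilt_deg]: tool z tilts toward +x world about y
x,y,z,a=map(float,sys.argv[1:5]);tilt=float(sys.argv[5]) if len(sys.argv)>5 else 0
az=float(sys.argv[6]) if len(sys.argv)>6 else 0
s=ctrl.sense();q=s['ee_rot'];R0=Ro.from_quat([*q[1:],q[0]])
d=np.radians(a);yy=np.array([np.cos(d),np.sin(d),0]);zz=np.array([0,0,-1.]);xx=np.cross(yy,zz)
h=np.radians(az);ax=np.array([-np.sin(h),np.cos(h),0])
R=Ro.from_rotvec(-np.radians(tilt)*ax)*Ro.from_matrix(np.c_[xx,yy,zz])
tcp=np.array([x,y,z])-54*R.as_matrix()[:,2]
print('tz',R.as_matrix()[:,2].round(2),'shift',((tcp-s['eef_pos'])/25).round(2),'turn',((R*R0.inv()).as_rotvec(degrees=True)/5).round(2),'t',s['time_s'])
E
for z in "612.2 -226 202" "635.5 -226 115"; do python3 to.py $z -90 15; done
```

```text
tz [ 0.26 -0.   -0.97] shift [16.59 10.63 -1.97] turn [ 0.52 -2.97 -4.07] t 0.1
tz [ 0.26 -0.   -0.97] shift [17.53 10.63 -5.45] turn [ 0.52 -2.97 -4.07] t 0.1
```

```bash
python3 -m creep '[[[16.6,10.6,-2,0.5,-3,-4.1],[16.6,10.6,-2,0.5,-3,-4.1],[16.6,10.6,-2,0.5,-3,-4.1],[16.6,10.6,-2,0.5,-3,-4.1],[16.6,10.6,-2,0.5,-3,-4.1],[16.6,10.6,-2,0.5,-3,-4.1],[16.6,10.6,-2,0.5,-3,-4.1],[16.6,10.6,-2,0.5,-3,-4.1],[16.6,10.6,-2,0.5,-3,-4.1],[16.6,10.6,-2,0.5,-3,-4.1],[16.6,10.6,-2,0.5,-3,-4.1],[16.6,10.6,-2,0.5,-3,-4.1],[16.6,10.6,-2,0.5,-3,-4.1],[16.6,10.6,-2,0.5,-3,-4.1],[16.6,10.6,-2,0.5,-3,-4.1],[16.6,10.6,-2,0.5,-3,-4.1],[16.6,10.6,-2,0.5,-3,-4.1]]]' 70 40; python3 to.py 636.5 -226 111 -90 15; python3 - <<'E'
from h import *
from rig import ctrl
a=ctrl.capture('top');b=ctrl.capture('side')
cv2.imwrite('pics/c1.png',np.hstack([crop(a,350,170,100,140,4),crop(b,275,150,100,140,4)]))
E
```

```text
time_s: 1.52
eef_pos: [597.6, -227.9, 254.2]
ee_rot: [0.002, 0.991, -0.002, 0.132]
force: [-0.7, -0.5, -0.6]
grip_width: 0.819
grip_force: 0.0
tz [ 0.26 -0.   -0.97] shift [ 1.    0.08 -3.64] turn [0.04 0.03 0.06] t 1.5167
```

View pics/c1.png

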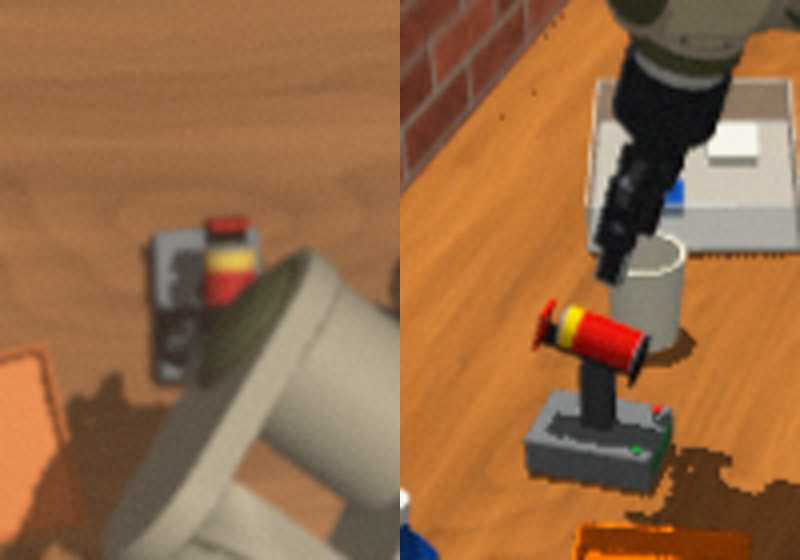

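The tool is square to the slope and lined up with the red cell's middle. In the side crop the tips are at (607,280) and the cell centre is at about (604,332). Descend, grip and lift.

```bash
python3 -m creep '[[[0.5,0.1,-1.8,0,0,0],[0.7,0.1,-2.6,0,0,0],[0.9,0.1,-3.2,0,0,0],[1,0.1,-3.6,0,0,0],[1,0.1,-3.6,0,0,0],[1,0.1,-3.6,0,0,0]]]' 70 40; python3 -m creep '[[[0,0,0,0,0,0],[0,0,0,0,0,0],[0,0,0,0,0,0],[0,0,0,0,0,0],[0,0,0,0,0,0],[0,0,0,0,0,0]]]' 20 40;python3 to.py 534 -58 190 -90; python3 to.py 534 -58 28 -90
```

```text
time_s: 2.12
eef_pos: [623.3, -224.8, 164.5]
ee_rot: [0.002, 0.991, -0.002, 0.132]
force: [0.1, -0.2, 0.2]
grip_width: 0.82
grip_force: 0.0
time_s: 2.62
eef_pos: [623.5, -226.2, 165.8]
ee_rot: [0.004, 0.991, -0.002, 0.133]
force: [-2.4, -6.0, 5.2]
grip_width: 0.375
grip_force: 39.5
tz [ 0.  0. -1.] shift [-3.58  6.73  3.13] turn [0.09 3.06 0.04] t 2.6167
tz [ 0.  0. -1.] shift [-3.58  6.73 -3.35] turn [0.09 3.06 0.04] t 2.6167
```

```bash
python3 -m creep '[[[-0.2,0,0.8,0,0,0],[-0.6,0,2,0,0,0],[-1,0,3.2,0,0,0],[-1.5,1.5,3.2,0,0.8,0],[-3.6,6.7,3.2,0,3,0],[-3.6,6.7,3.2,0,3,0],[-3.6,6.7,3.2,0,3,0],[-3.6,6.7,3.2,0,3,0],[-3.6,6.7,3,0,3,0],[-3.6,6.7,-1,0,3,0],[-3.6,6.7,-1,0,3,0],[-3.6,6.7,-2,0,3,0],[-3.6,6.7,-2.5,0,3,0],[-3.6,6.7,-3,0,3,0],[-3.6,6.7,-3.2,0,3,0],[-3.6,6.7,-3.4,0,3,0],[-3.6,6.7,-3.4,0,3,0],[-3.6,6.7,-3.4,0,3,0]]]'; python3 - <<'E'
from h import *
from rig import ctrl
b=ctrl.capture('side')
cv2.imwrite('pics/c2.png',crop(b,285,200,200,150,4))
E
```

```text
time_s: 4.12
eef_pos: [533.7, -57.3, 79.5]
ee_rot: [0.002, 1.0, -0.001, 0.002]
force: [0.8, -0.1, -0.9]
grip_width: 0.372
grip_force: 41.0
```

View pics/c2.png

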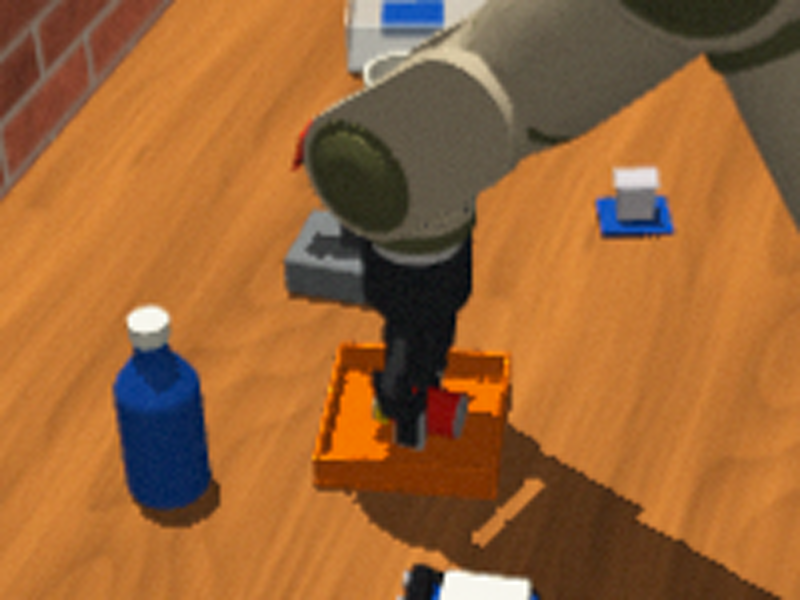

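The red cell is held inside the tray at (440,410). Release it and go up towards the chute.

```bash
python3 -m creep '[[[0,0,-0.06,0,0,0],[0,0,-0.06,0,0,0],[0,0,-0.06,0,0,0]]]'; python3 -m creep '[[[0,0,0,0,0,0],[0,0,0,0,0,0],[0,0,0,0,0,0],[0,0,0.05,0,0,0],[0,0,1,0,0,0],[0,0,2,0,0,0],[0,0,3.5,0,0,0],[0,0,5,0,0,0],[0,0,6,0,0,0]]]' 60; python3 to.py 484 296 160 115.5;  python3 to.py 484 296 160 -64.5
python3 -c "
from rig import ctrl
print(ctrl.sense()['joints'])"
```

```text
time_s: 4.42
eef_pos: [533.5, -57.0, 77.7]
ee_rot: [0.002, 1.0, -0.001, 0.001]
force: [-0.2, 0.7, -1.8]
grip_width: 0.372
grip_force: 41.0
time_s: 5.17
eef_pos: [533.7, -57.0, 231.1]
ee_rot: [0.003, 1.0, -0.001, 0.003]
force: [0.6, -0.6, 0.5]
grip_width: 0.705
grip_force: 0.0
tz [ 0.  0. -1.] shift [-1.99 14.12 -0.68] turn [  0.11  -0.06 -30.87] t 5.1667
tz [ 0.  0. -1.] shift [-1.99 14.12 -0.68] turn [0.04 0.08 5.13] t 5.1667
[-0.3237776   0.40321906  1.56911394 -0.00323049  1.16220951  1.25076978]
```

```bash
python3 -m creep '[[[-2,14.1,-0.7,0,0,5.1],[-2,14.1,-0.7,0,0,5.1],[-2,14.1,-0.7,0,0,5.1],[-2,14.1,-0.7,0,0,5.1],[-2,14.1,-0.7,0,0,5.1],[-2,14.1,-0.7,0,0,5.1],[-2,14.1,-0.7,0,0,5.1],[-2,14.1,-0.7,0,0,5.1],[-2,14.1,-0.7,0,0,5.1],[-2,14.1,-0.7,0,0,5.1],[-2,14.1,-0.7,0,0,5.1],[-2,14.1,-0.7,0,0,5.1],[-2,14.1,-0.7,0,0,5.1]]]' 85.4; python3 to.py 484 296 70 -64.5; python3 - <<'E'
from h import *
from rig import ctrl
a=ctrl.capture('top');b=ctrl.capture('side')
cv2.imwrite('pics/c3.png',np.hstack([crop(a,150,210,100,140,4),crop(b,250,310,100,140,4)]))
X=[[484,296,75]];print(proj(a,X)-[100,140],proj(b,X)-[200,240])
E
```

```text
time_s: 6.25
eef_pos: [483.7, 294.5, 210.0]
ee_rot: [0.002, 0.976, 0.219, 0.002]
force: [-0.1, -0.1, -0.5]
grip_width: 1.001
grip_force: 0.0
tz [ 0.  0. -1.] shift [ 0.01  0.06 -3.44] turn [0.03 0.04 0.05] t 6.25
[[62.06550306 95.07441345]] [[62.05018828 75.24407368]]
```

View pics/c3.png

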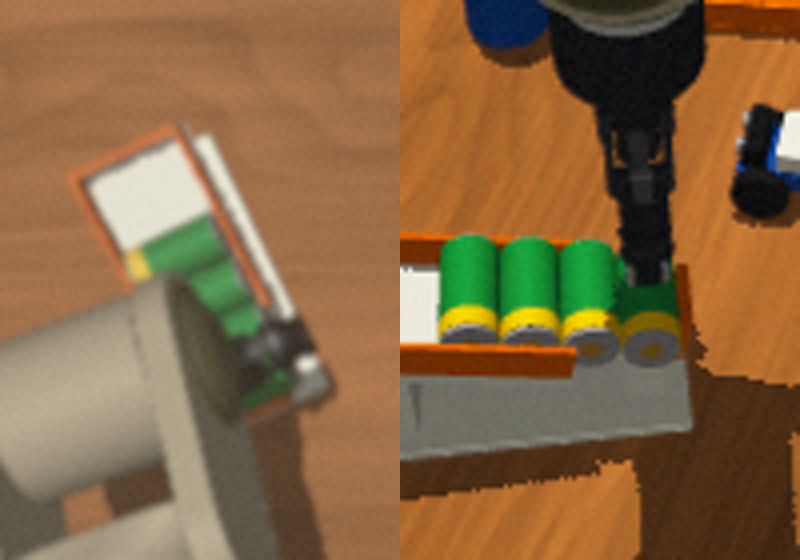

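The fingers straddle the lowest cell. In the side crop the near finger is at column 647 and the end face is at (650,345). Descend and grip the ends.

```bash
python3 -m creep '[[[0,0.05,-1.2,0,0,0],[0,0.05,-2,0,0,0],[0,0.05,-2.6,0,0,0],[0,0.05,-3,0,0,0],[0,0.05,-3.3,0,0,0],[0,0.05,-3.45,0,0,0],[0,0.05,-3.45,0,0,0]]]' 85.4 40; python3 -m creep '[[[0,0,0,0,0,0],[0,0,0,0,0,0],[0,0,0,0,0,0],[0,0,0,0,0,0],[0,0,0,0,0,0],[0,0,0,0,0,0]]]' 50 40;python3 to.py 443 -366 200 -161.6
```

```text
time_s: 6.93
eef_pos: [483.4, 296.6, 123.5]
ee_rot: [0.002, 0.976, 0.219, 0.001]
force: [-0.8, -0.1, 0.6]
grip_width: 0.999
grip_force: 0.0
time_s: 7.43
eef_pos: [483.8, 296.9, 124.7]
ee_rot: [0.002, 0.976, 0.219, 0.002]
force: [-1.6, -1.2, 5.3]
grip_width: 0.744
grip_force: 43.9
tz [ 0. -0. -1.] shift [ -1.63 -26.52   5.17] turn [  0.07   0.03 -19.39] t 7.4333
```

```bash
python3 -m creep '[[[-0.05,-0.02,0.3,0,0,0],[-0.13,-0.06,0.7,0,0,0],[-0.2,-0.1,1.1,0,0,0],[-0.28,-0.14,1.5,0,0,0],[-0.35,-0.17,2,0,0,0],[-0.4,-0.2,2.6,0,0,0],[-0.4,-0.2,3.8,0,0,0],[-0.4,-0.2,5.2,0,0,0],[-0.4,-0.2,5.2,0,0,0],[-0.4,-0.2,5.2,0,0,0]]]' - 50; python3 to.py 443 -366 200 -161.6; python3 - <<'E'
from h import *
from rig import ctrl
b=ctrl.capture('side')
w=(170,275,120,85);m=mask(b,w,green);q=[484,296,25.5]
V=[(b,w,m)]
for k in (0,1):
  def mod(p): return [x for x in chute(p,3)]
print(fit(V,mod,[488,290,25.5],[6,6,3]), fit([(b,w,m)],lambda p:chute([488,290,25],4)[int(p[0]):4],[1],[.1])[1])
cv2.imwrite('pics/c4.png',crop(b,240,300,160,150,4))
E
```

```text
time_s: 8.27
eef_pos: [473.5, 291.9, 255.9]
ee_rot: [0.001, 0.976, 0.219, 0.003]
force: [0.4, 0.8, -2.6]
grip_width: 0.738
grip_force: 57.7
tz [ 0. -0. -1.] shift [ -1.22 -26.32  -0.08] turn [  0.08   0.05 -19.39] t 8.2667
(array([491.54893241, 284.9038581 ,  25.92666808]), np.float64(0.31146858965469426)) 0.49287390727575764
```

The remaining three cells fit at the stop, so the next cell rolled down. Now to the rest.

```bash
python3 -m creep '[[[-1.2,-26.3,0,0,0,-19.4],[-1.2,-26.3,0,0,0,-19.4],[-1.2,-26.3,0,0,0,-19.4],[-1.2,-26.3,0,0,0,-19.4],[-1.2,-26.3,0,0,0,-19.4],[-1.2,-26.3,0,0,0,-19.4],[-1.2,-26.3,0,0,0,-19.4],[-1.2,-26.3,0,0,0,-19.4],[-1.2,-26.3,0,0,0,-19.4],[-1.2,-26.3,0,0,0,-19.4],[-1.2,-26.3,0,0,0,-19.4],[-1.2,-26.3,0,0,0,-19.4],[-1.2,-26.3,0,0,0,-19.4],[-1.2,-26.3,0,0,0,-19.4],[-1.2,-26.3,0,0,0,-19.4],[-1.2,-26.3,0,0,0,-19.4],[-1.2,-26.3,0,0,0,-19.4],[-1.2,-26.3,0,0,0,-19.4],[-1.2,-26.3,0,0,0,-19.4],[-1.2,-26.3,0,0,0,-19.4]]]'; python3 to.py 443 -366 100 -161.6; python3 to.py 443 -366 50 -161.6;python3 - <<'E'
from h import *
from rig import ctrl
b=ctrl.capture('side')
s=ctrl.sense();w=(310,100,70,110)
m=mask(b,w,green)
def mod(q):
    a=np.radians(18.4);return [cyl(np.array(q),[np.cos(a),np.sin(a),0])]
p=s['eef_pos']-[0,0,54];print(p,m.sum())
pr=proj(b,[p]);ys,xs=np.nonzero(m);print('pred px',pr,'green/yellow centroid',xs.mean()/4+w[0],ys.mean()/4+w[1], xs.min()/4+w[0],xs.max()/4+w[0])
E
```

```text
time_s: 9.98
eef_pos: [443.5, -364.5, 253.1]
ee_rot: [0.002, 0.811, -0.585, -0.001]
force: [-0.3, -0.1, -1.1]
grip_width: 0.741
grip_force: 57.5
tz [ 0. -0. -1.] shift [-0.02 -0.06 -3.97] turn [ 0.02 -0.04 -0.  ] t 9.9833
tz [ 0. -0. -1.] shift [-0.02 -0.06 -5.97] turn [ 0.02 -0.04 -0.  ] t 9.9833
[ 443.58334239 -364.46473904  199.42294895] 2863
pred px [[347.91543247 128.14487019]] green/yellow centroid 349.60714285714283 126.86648620328327 339.25 359.0
```

```bash
python3 -m creep '[[[0,-0.05,-1.5,0,0,0],[0,-0.05,-3,0,0,0],[0,-0.05,-4,0,0,0],[0,-0.05,-4.8,0,0,0],[0,-0.05,-5.2,0,0,0],[0,-0.05,-5.5,0,0,0],[0,-0.05,-5.6,0,0,0],[0,-0.05,-5.6,0,0,0]]]'; python3 - <<'E'
from h import *
from rig import ctrl
a=ctrl.capture('top');b=ctrl.capture('side')
cv2.imwrite('pics/c5.png',np.hstack([crop(a,404,240,80,120,5),crop(b,344,165,80,120,5)]))
E
```

```text
time_s: 10.7
eef_pos: [443.7, -366.9, 114.2]
ee_rot: [0.002, 0.811, -0.585, 0.0]
force: [0.6, 0.4, -1.2]
grip_width: 0.741
grip_force: 57.5
```

View pics/c5.png

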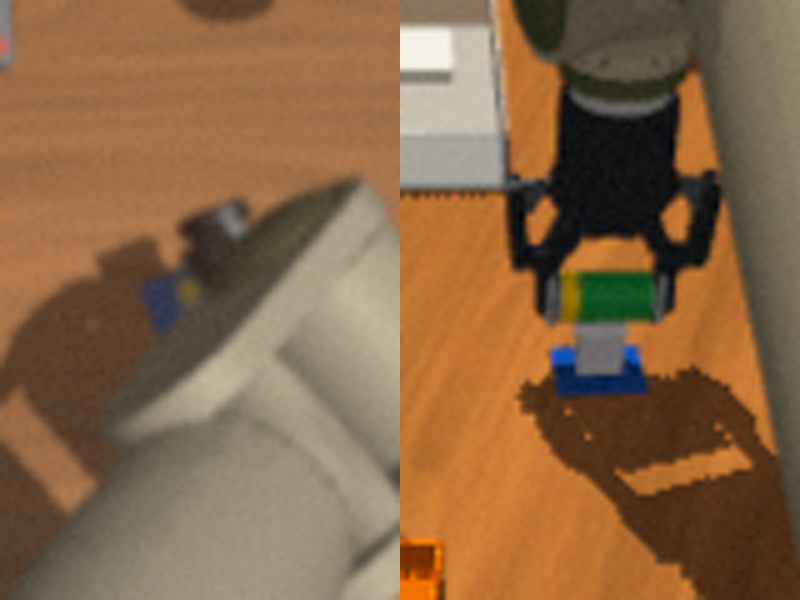

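In the side crop the cell spans columns 550–668 over the V at 577–627, so it is centred. Lower it slowly.

```bash
python3 -m creep '[[[0,0,-0.1,0,0,0],[0,0,-0.2,0,0,0],[0,0,-0.28,0,0,0],[0,0,-0.32,0,0,0],[0,0,-0.32,0,0,0]]]'; python3 -m creep '[[[0,0,-0.03,0,0,0],[0,0,-0.07,0,0,0],[0,0,-0.1,0,0,0],[0,0,-0.1,0,0,0]]]'
```

```text
time_s: 11.22
eef_pos: [443.8, -367.8, 106.8]
ee_rot: [0.003, 0.811, -0.585, 0.001]
force: [0.5, -0.5, 4.8]
grip_width: 0.739
grip_force: 58.6
time_s: 11.55
eef_pos: [444.4, -368.8, 105.8]
ee_rot: [0.004, 0.811, -0.585, 0.003]
force: [-1.2, -3.3, 13.2]
grip_width: 0.746
grip_force: 59.5
```

```bash
python3 -m creep '[[[0,0,0.05,0,0,0],[0,0,0.05,0,0,0],[0,0,0.05,0,0,0],[0,0,0.05,0,0,0],[0,0,0.05,0,0,0],[0,0,0.8,0,0,0],[0,0,2,0,0,0],[0,0,3.5,0,0,0],[0,0,4.5,0,0,0],[0,0,4.5,0,0,0]]]' 85.4; python3 - <<'E'
from h import *
from rig import ctrl
b=ctrl.capture('side')
w=(315,135,60,60);D=[]
g=lambda r,g_,bb:big(((g_>r*1.3)&(g_>bb*1.3)&(g_>40))|((r>90)&(g_>.72*r)&(bb<.5*g_)))
def mod(q):
    a=np.radians(18.4);return [cyl(np.array([q[0],q[1],55]),[np.cos(a),np.sin(a),0])]
m=mask(b,w,g);print(fit([(b,w,m)],mod,[443,-368],[8,8]),m.sum())
ys,xs=np.nonzero(m);print('cells px',xs.min()/4+w[0],xs.max()/4+w[0],ys.min()/4+w[1],ys.max()/4+w[1])
print(proj(b,mod([443,-368])[0]).min(0),proj(b,mod([443,-368])[0]).max(0))
E
python3 to.py 443 -368 52 -71.6; python3 to.py 443 -368 110 -71.6
```

```text
time_s: 12.38
eef_pos: [444.4, -368.1, 221.1]
ee_rot: [0.003, 0.811, -0.585, 0.004]
force: [-0.1, -0.7, 0.9]
grip_width: 0.998
grip_force: 0.0
(array([ 448.14679527, -373.03009129]), np.float64(0.14662416690814262)) 3054
cells px 335.5 354.5 160.25 171.5
[334.88487429 161.34413727] [355.51029032 171.59573683]
tz [ 0.  0. -1.] shift [-0.04 -0.02 -4.48] turn [ 0.06  0.07 18.01] t 12.4333
tz [ 0.  0. -1.] shift [-0.04 -0.02 -2.16] turn [ 0.06  0.07 18.01] t 12.4333
```

The cell sits in the rest as predicted. Turn 90° and regrip it across the middle.

```bash
python3 -m creep '[[[0,0,-1,0,0,18],[0,0,-1,0,0,18],[0,0,-1,0,0,18],[0,0,-1,0,0,18],[0,0,-1,0,0,18],[0,0,-1,0,0,18],[0,0,-1,0,0,18],[0,0,-1,0,0,18],[0,0,-1,0,0,18],[0,0,-1,0,0,18],[0,0,-1,0,0,18],[0,0,-1,0,0,18],[0,0,-1,0,0,18],[0,0,-2.5,0,0,18],[0,0,-3.5,0,0,18],[0,0,-4.1,0,0,18],[0,0,-4.45,0,0,18],[0,0,-4.45,0,0,18]]]' 70 40; python3 -m creep '[[[0,0,0,0,0,0],[0,0,0,0,0,0],[0,0,0,0,0,0],[0,0,0,0,0,0],[0,0,0,0,0,0],[0,0,0,0,0,0]]]' 20 40
```

```text
time_s: 13.93
eef_pos: [442.6, -366.1, 101.7]
ee_rot: [-0.0, 0.987, 0.159, 0.0]
force: [-0.7, 0.5, 0.1]
grip_width: 0.819
grip_force: 0.0
time_s: 14.43
eef_pos: [444.4, -369.2, 106.8]
ee_rot: [0.006, 0.987, 0.159, 0.003]
force: [2.4, -6.8, 2.5]
grip_width: 0.375
grip_force: 40.0
```

```bash
python3 to.py 622.8 -226.5 181.8 -90 15;  python3 -m creep '[[[0,0,0.3,0,0,0],[0,0,0.8,0,0,0],[0,0,2,0,0,0],[0,0,3.5,0,0,0],[0,0,5,0,0,0],[0,0,5.5,0,0,0],[0,0,5.5,0,0,0]]]' - 50; python3 to.py 622.8 -226.5 181.8 -90 15
```

```text
tz [ 0.26 -0.   -0.97] shift [6.58 5.71 5.09] turn [ 0.61 -2.9  -3.63] t 14.4333
time_s: 15.02
eef_pos: [444.0, -367.5, 246.4]
ee_rot: [0.005, 0.987, 0.16, 0.003]
force: [0.0, -0.1, -1.0]
grip_width: 0.374
grip_force: 49.7
tz [ 0.26 -0.   -0.97] shift [ 6.59  5.64 -0.5 ] turn [ 0.6  -2.9  -3.64] t 15.0167
```

```bash
python3 -m creep '[[[6.6,5.65,-0.5,0.6,-2.9,-3.65],[6.6,5.65,-0.5,0.6,-2.9,-3.65],[6.6,5.65,-0.5,0.6,-2.9,-3.65],[6.6,5.65,-0.5,0.6,-2.9,-3.65],[6.6,5.65,-0.5,0.6,-2.9,-3.65],[6.6,5.65,-0.5,0.6,-2.9,-3.65],[6.6,5.65,-0.5,0.6,-2.9,-3.65],[6.6,5.65,-0.5,0.6,-2.9,-3.65],[6.6,5.65,-0.5,0.6,-2.9,-3.65],[6.6,5.65,-0.5,0.6,-2.9,-3.65]]]'; for p in "637.6 -226.5 126" "639.1 -226.5 120.5" "640.4 -226.5 115.7" "640.9 -226.5 113.8";do python3 to.py $p -90 15; done
python3 - <<'E'
from h import *
from rig import ctrl
b=ctrl.capture('side');s=ctrl.sense();q=s['ee_rot']
from scipy.spatial.transform import Rotation as Ro
R=Ro.from_quat([*q[1:],q[0]]).as_matrix();p=s['eef_pos']+51.8*R[:,2];ax=R[:,0];print('cell',p,ax)
w=(240,110,60,60);g=lambda r,g_,bb:((g_>r*1.3)&(g_>bb*1.3)&(g_>40))|((r>90)&(g_>.72*r)&(bb<.5*g_))
m=big(mask(b,w,g));r=render(b,w,[cyl(p,ax)])
im=crop(b,270,140,60,60,4);im=im.copy()
f=lambda mm:(np.array(np.nonzero(mm)).min(1)/4,np.array(np.nonzero(mm)).max(1)/4,mm.sum());print(f(m),f(r))
cv2.drawContours(im,cv2.findContours(r.astype(np.uint8),0,2)[0],-1,(255,255,0),1)
cv2.imwrite('pics/c6.png',cv2.resize(im,None,fx=2,fy=2))
E
```

```text
time_s: 15.85
eef_pos: [607.5, -226.8, 229.1]
ee_rot: [-0.004, 0.992, -0.001, 0.129]
force: [0.1, -0.1, -1.8]
grip_width: 0.373
grip_force: 49.7
tz [ 0.26 -0.   -0.97] shift [ 0.64  0.01 -2.04] turn [-0.09 -0.04  0.01] t 15.85
tz [ 0.26 -0.   -0.97] shift [ 0.7   0.01 -2.26] turn [-0.09 -0.04  0.01] t 15.85
tz [ 0.26 -0.   -0.97] shift [ 0.76  0.01 -2.45] turn [-0.09 -0.04  0.01] t 15.85
tz [ 0.26 -0.   -0.97] shift [ 0.78  0.01 -2.53] turn [-0.09 -0.04  0.01] t 15.85
cell [ 620.89102501 -226.36543614  179.26262934] [ 0.96665763 -0.00306541  0.25605395]
(array([33.5 , 40.25]), array([45.75, 50.  ]), np.int64(1257)) (array([28.75, 27.75]), array([47.  , 51.75]), np.int64(4094))
```

```bash
python3 -m creep '[[[0.35,0,-1.1,-0.1,0,0],[0.5,0,-1.6,-0.1,0,0],[0.6,0,-1.9,-0.1,0,0],[0.67,0,-2.15,-0.1,0,0],[0.7,0,-2.26,-0.1,0,0],[0.7,0,-2.26,-0.1,0,0],[0.7,0,-2.26,-0.1,0,0]]]'; python3 to.py 639.9 -226.5 117.5 -90 15
```

```text
time_s: 16.48
eef_pos: [625.9, -225.9, 173.6]
ee_rot: [0.001, 0.992, 0.0, 0.13]
force: [0.2, -0.3, -0.3]
grip_width: 0.369
grip_force: 49.8
tz [ 0.26 -0.   -0.97] shift [-0.   -0.02 -0.16] turn [ 0.02 -0.02 -0.  ] t 16.4833
```

```bash
python3 -m creep '[[[0.01,0,-0.05,0,0,0],[0.03,0,-0.1,0,0,0],[0.03,0,-0.1,0,0,0],[0.03,0,-0.1,0,0,0]]]'; python3 to.py 639.9 -226.5 117.5 -90 15
```

```text
time_s: 16.82
eef_pos: [626.6, -225.7, 170.5]
ee_rot: [0.001, 0.992, 0.0, 0.129]
force: [-0.7, 0.3, -1.7]
grip_width: 0.374
grip_force: 49.8
tz [ 0.26 -0.   -0.97] shift [-0.03 -0.03 -0.03] turn [ 0.02 -0.03 -0.01] t 16.8167
```

```bash
python3 -m creep '[[[-0.05,-0.03,-0.013,0,0,0],[-0.1,-0.03,-0.026,0,0,0],[-0.15,-0.03,-0.04,0,0,0],[-0.15,-0.03,-0.04,0,0,0]]]'; python3 -m creep '[[[-0.04,0,-0.01,0,0,0],[-0.08,0,-0.02,0,0,0],[-0.08,0,-0.02,0,0,0]]]'
```

```text
time_s: 17.15
eef_pos: [622.6, -226.5, 169.3]
ee_rot: [0.001, 0.992, 0.0, 0.129]
force: [0.4, 0.4, -1.8]
grip_width: 0.377
grip_force: 49.8
time_s: 17.4
eef_pos: [621.2, -226.5, 169.2]
ee_rot: [0.001, 0.992, 0.0, 0.13]
force: [3.4, 0.1, -2.1]
grip_width: 0.37
grip_force: 49.8
```

```bash
python3 -m creep '[[[-0.04,0,-0.01,0,0,0],[-0.04,0,-0.01,0,0,0]]]'; python3 -m creep '[[[0.01,0,-0.03,0,0,0],[0.02,0,-0.07,0,0,0],[0.025,0,-0.1,0,0,0],[0.025,0,-0.1,0,0,0]]]'
```

```text
time_s: 17.57
eef_pos: [620.9, -226.4, 169.4]
ee_rot: [0.001, 0.991, 0.0, 0.131]
force: [9.1, 0.1, -3.0]
grip_width: 0.37
grip_force: 49.7
time_s: 17.9
eef_pos: [621.5, -226.6, 167.6]
ee_rot: [0.001, 0.991, 0.0, 0.131]
force: [4.2, 2.4, 2.5]
grip_width: 0.372
grip_force: 50.1
```

```bash
python3 -m creep '[[[0.005,0,-0.03,0,0,0],[0.01,0,-0.06,0,0,0],[0.01,0,-0.06,0,0,0]]]'
```

```text
time_s: 18.15
eef_pos: [621.9, -226.7, 166.3]
ee_rot: [0.002, 0.991, 0.0, 0.131]
force: [5.4, -0.3, 3.7]
grip_width: 0.373
grip_force: 50.2
```

```bash
python3 -m creep '[[[0.005,0,-0.03,0,0,0],[0.012,0,-0.06,0,0,0],[0.012,0,-0.06,0,0,0]]]'
```

```text
time_s: 18.4
eef_pos: [622.2, -226.7, 164.9]
ee_rot: [0.002, 0.991, 0.0, 0.131]
force: [4.2, 0.2, 4.2]
grip_width: 0.373
grip_force: 50.7
```

```bash
python3 -m creep '[[[0.005,0,-0.025,0,0,0],[0.01,0,-0.05,0,0,0],[0.01,0,-0.05,0,0,0]]]'
```

```text
time_s: 18.65
eef_pos: [622.2, -226.7, 164.8]
ee_rot: [0.002, 0.991, 0.001, 0.131]
force: [-2.4, 3.6, 13.6]
grip_width: 0.374
grip_force: 51.7
```

Seated: the force has risen and z has stopped. Release and back off along the normal.

```bash
python3 -m creep '[[[-0.01,0,0.04,0,0,0],[-0.01,0,0.04,0,0,0]]]' - 20; python3 -m creep '[[[0,0,0,0,0,0],[0,0,0,0,0,0],[0,0,0,0,0,0],[0,0,0,0,0,0],[0,0,0,0,0,0],[-0.2,0,0.8,0,0,0],[-0.6,0,2.2,0,0,0],[-1,0,3.8,0,0,0],[-1.3,0,4.9,0,0,0],[-5,-3,7,0,0,0],[-5,-3,7,0,0,0],[-5,-3,7,0,0,0],[-5,-3,7,0,0,0],[-5,-3,7,0,0,0],[-5,-3,7,0,0,0]]]' 65 20; python3 - <<'E'
from h import *
from rig import ctrl
a=ctrl.capture('top');b=ctrl.capture('side')
w1,w2=(330,140,60,65),(248,147,45,40)
g=lambda r,g_,bb:big(((g_>r*1.15)&(g_>bb*1.15)&(g_>40))|((r>90)&(g_>.72*r)&(bb<.6*g_)))
m1=mask(a,w1,g);m2=mask(b,w2,g)
for v in([(a,w1,m1)],[(b,w2,m2)]):print(fit(v,crad,[635,-226,0],[8,8,5]))
A=np.vstack([crop(a,357,170,64,48,6),crop(a,293,214,64,48,6)])
B=np.vstack([crop(b,275,172,64,48,6),crop(b,290,230,64,48,6)])
cv2.imwrite('pics/fin.png',np.hstack([A,B]))
E
```

```text
time_s: 18.82
eef_pos: [622.2, -226.7, 164.9]
ee_rot: [0.002, 0.991, 0.0, 0.132]
force: [4.2, 1.2, 6.0]
grip_width: 0.372
grip_force: 50.6
time_s: 20.07
eef_pos: [496.2, -301.2, 337.5]
ee_rot: [0.0, 0.992, -0.0, 0.129]
force: [-0.3, 0.3, -0.2]
grip_width: 0.764
grip_force: 0.0
(array([ 631.51973795, -226.33193483,    2.78629719]), np.float64(0.15578635014836795))
(array([ 638.57071006, -229.15181861,    4.74902911]), np.float64(0.08860759493670889))
```

View pics/fin.png

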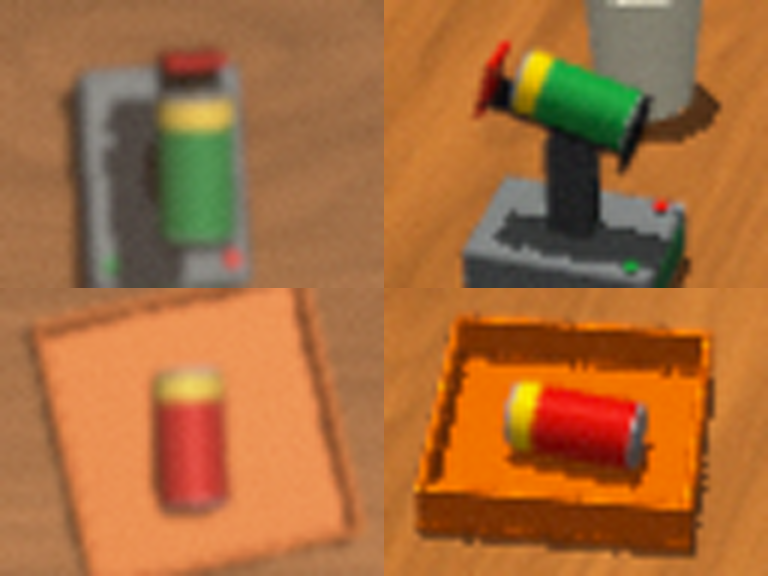

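The green cell lies in the cradle with its yellow end by the red upper stop at (195,65) and its other end against the black low stop. The red cell lies in the tray. The along-axis reading at release was 643.75 mm and at stop contact 643.7–643.9 mm, so the cell is home.

```bash
python3 -c "
from rig import ctrl
print(ctrl.finish_job())"
```

```text
the job is handed in; nothing more can be done
None
```

The job is handed in: the red cell is in the orange tray, the green cell was parked in the V-rest, regripped and laid home on the cradle with its plus end uphill, the other three cells are still on the chute, and I steered clear of the car, bottle and cup but did not re-image all three at the end.

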